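# Clamp the trim on the splash screen

### The job

The brass trim strip on the near upright edge of the clear splash screen has just been glued: fetch the black and orange spring clamp from under the low wooden shelf and clip it on to that edge at the height of the teal band, so that its jaws pinch the screen and the strip together. Leave it clipped there, level and with its handles pointing straight out from the edge, and leave the toiletries standing where they are.

Things in the scene. Friction and masses are not known exactly. Their poses are not given: they have to be found in the camera images.
- clamp: Black spring clamp, orange pads and grips, 163 mm long, 30 mm high, 114 g, lying flat (hinge axis upright), jaws sticking out of the riser. Origin: on the hinge axis at the underside; x along the middle line to the jaw tips at 62 mm, z up; handles back to x = -100 mm. Shut, it is 34 mm wide over the jaws (x 10 to 62) and over the handles 39 mm at x = -20, 55 at -65, 66 at -98.
- jaw_left (a joint): Hinge of the clamp's +y lever (jaw and handle both on that side), rad: 0 = sprung shut, pads 4 mm apart; 0.24 = handles fully squeezed. With both levers at q the pad gap is 4 mm + 104 mm x q and the width over the handles at x = -65 mm is 55 mm - 130 mm x q (24 mm at the stop). Squeezing there takes 10 N at first, 15 N at the stop.
- jaw_right (a joint): The same for the lever on the clamp's -y side.
- clamp_pads (a point): Middle point between the clamp's two pads: 52 mm ahead of the hinge on the middle line, 15 mm above the underside. The pads are 20 mm long (x) and 26 mm high.
- clamp_tail (a point): Point on the clamp's middle line between the handle ends, 100 mm behind the hinge, 15 mm above the underside.
- riser: Low fixed wooden shelf riser 160 deep (x) by 190 wide (y) by 67 mm high: 12 mm board with 55 mm of room under it, closed by 10 mm side walls and a back wall, open at its front. Origin: on the counter under the middle of the open front edge; x points inwards, away from the opening; z up.
- screen: Fixed clear splash screen: upright plate 200 long (x) by 130 mm high on a white foot (x 45 to 195 mm, 90 wide, 12 high). Origin: on the counter under its front upright edge, the one nearer the robot; x along the plate away from that edge, z up. At the edge the plate (y -6 to 0 mm) and the brass strip (y 0 to 6 mm, 25 mm wide in x) are 12 mm thick together.
- mark (a point): Middle of the teal band (30 mm high) on the front edge of the screen and strip: 65 mm above the counter, in the middle of the 12 mm thickness; same axes as the screen. Clamped, the pads lie over the strip at this height.
- cup_a: Teal and white cup, 75 mm wide, 90 mm high, near the screen's +y side. Origin under its centre.
- cup_b: Teal and white cup, 75 mm wide, 90 mm high, at the back. Origin under its centre.
- pump: White ribbed soap dispenser with a brass pump head, 66 mm wide, 160 mm high, near the screen's -y side. Origin under its centre.
- jar: White cream jar, 60 mm wide, 55 mm high, by the front of the riser on its +y side. Origin under its centre.
- soap: Pale green bar of soap 85 x 55 x 28 mm, by the front of the riser on its -y side. Origin under its centre.
- brush: Wooden hairbrush 180 mm long along its x axis, 62 mm wide at the head (+x end), 30 mm high, lying bristles down near the robot. Origin under its middle.
- scent: Amber bottle 44 mm wide, 85 mm high, standing on the riser. Origin under its centre.

How it is judged:
On the way:
1. the clamp is drawn out through the open front of the riser, wholly clear of it (x of clamp_tail in the frame of riser below -0.005 m).
At the end, for the whole second after the job is handed in: The clamp, at rest and let go, pinches screen and strip between its pads: their middle 4 to 34 mm in from the edge, within 6 mm of mid thickness and 16 mm of the band's middle in height; clamp within 0.25 rad of level and of the screen's line, handles outward; nothing else shifted over 25 mm (x of clamp_pads in the frame of mark between 0.004 and 0.034 m and y of clamp_pads in the frame of mark between -0.006 and 0.006 m and z of clamp_pads in the frame of mark between -0.016 and 0.016 m and angle between the x axis of clamp and the x axis of screen, either way round below 0.25 rad and angle between clamp's own z axis and vertical below 0.25 rad and x of clamp_tail in the frame of mark below -0.05 m and value of joint each of jaw_left, jaw_right above 0.03 rad and linear speed of clamp below 0.02 m/s and contact force between clamp and screen above 3 N); the robot touches nothing.
It fails at once if any of the toiletries is shifted by more than 25 mm (distance of any of cup_a, cup_b, pump, jar, soap, brush, scent from where it was at the start of the episode above 0.025 m).
It fails at once if any of the toiletries is tipped (angle between any of cup_a, cup_b, pump, jar, soap, brush, scent's own z axis and vertical above 0.3 rad).
It also fails if it takes over 64 s, if anything falls off the work surface, if the arm or the gripper's body presses on something with over 40 N, if the wrist force passes 120 N, or if a joint passes its speed limit or range.

### The arm

A 6-joint arm with a two-finger parallel gripper is mounted at the origin on the work surface. World frame = base frame: x ahead of the robot, y to its left, z up, the work surface at z = 0. Lengths are in m, angles in rad, forces in N, time in s.
With the tool pointing down it reaches from about 0.375 to 0.925 m from the base axis. Payload 5.7 kg.
Tool frame: the origin (TCP) lies on the centre line of the jaws, within the pads' length; the fingertips stand 14 mm ahead of it and the grasp point (between the pads) lies 5 mm behind it (r.nose_length is the distance from the TCP to the fingertips, in m); z points along the fingers, y is the line along which they close (so a half turn about z gives the same grasp; the last joint's range is limited). The gripper opens to 85 mm and grips with 20 to 120 N. Pads are 22 mm wide; open, the fingers measure 114 mm over their backs; the gripper's body (76 mm by 85 mm) begins 54 mm behind the grasp point. The pads swing forward as they close: fully open they stand 13 mm farther back than shut.
Start: joints at [1.098, 0.359, 1.51, -0, 1.272, -0.115], TCP at [0.21, 0.562, 0.245] pointing down, gripper open.
Joint ranges: [-2.97, 2.97], [-1.01, 2.36], [0.21, 2.38], [-0.96, 4.11], [0.2, 2.71], [-2.98, 2.98]. Speed limits (rad/s): [2.39, 2.39, 3.14, 3.14, 3.14, 3.14].

### API

Orientations are given as [roll, pitch, yaw] about the fixed x, y, z axes, in that order (R = Rz(yaw) Ry(pitch) Rx(roll)).
In Python, from cell import monitor, grab_frame, r gives the robot as it stands.
- The arm moves only by the shell command python3 -m crank 'ROWS' [FORCE]. ROWS is JSON, a list that holds one entry, the list of rows, each a list of 7 numbers: the finger opening in cm, from 0 to 8.54, then the shift along the world's x, y, z in cm, then the turn, a rotation vector about the world's x, y, z in degrees. In form: [[[gripper, x, y, z, wx, wy, wz], ...]]. A call has exactly 10 rows; each row is the pose to reach, as a shift and turn from the pose commanded when the call began; what a row does not reach only later rows make up. A row lasts 1/10 s, in which the tool goes at most 50 mm and 8.59 degrees, less where a joint would pass 70% of its speed; a pose out of reach is approached as far as the arm can. A call with a gripper value outside its range is refused whole. The fingers move at their own pace and stop on an object; FORCE is the grip in N (left out, the last holds). Time passes only in rows, so rows that repeat a pose let the fingers close, or fill a call up. It gives the time, the measured TCP pose, the force, the opening and the grip force at its end, in the units of the state.
- monitor.get_state(): the state, without advancing time (a new reading comes with each control period).
- grab_frame(name): name is "scene" or "top" or "wrist"; returns a dict with "color" (420x560x3 uint8, red, green, blue), "fx", "fy", "cx", "cy" (pixels), "cam_to_world" (4x4, takes a point from camera to world coordinates). Camera axes: x right, y down, z forward; pixel columns grow to the right and rows downward; lengths in m; the calibration is good to about 2 mm. A picture is of the moment at which its call begins. There is no depth.
- r.job_done(): hands the job in; it is judged then, once.
The state is a dict: "time": time; "q": joint angles; "joint_velocities": joint speeds; "joint_efforts": joint torques, N m; "tcp_pos": TCP position; "ee_rot": TCP orientation; "force": force on the tool from outside, world axes, zero at the start; "ft_torque": the same for the moment, N m; "grip_width": finger opening in m; "grip_force": force on a finger pad.
Only numpy, scipy, OpenCV 4.12 (cv2) and the standard library are available. Lean on these libraries where they do the work, as an engineer would, in place of code of your own. Each camera call takes 0.05 s, during which the arm holds its last target. There are 200 camera calls.

## Working session

There is one attempt and no reset: what is moved stays moved. The work goes in short steps, Python scripts to look and compute and a shell command to move; the robot and the scene stay as the last step left them, time stands still between calls to the robot, and variables do not carry over. Pictures are saved under pics/ and viewed, at most 10 in all, crops included, and the job is handed in when it is done.

```bash
ls; mkdir -p pics; python3 - <<'E'
from cell import monitor, grab_frame, r
import cv2,numpy as np
s=monitor.get_state();print(s)
for n in("scene","top","wrist"):
    f=grab_frame(n);cv2.imwrite(f"pics/{n}0.png",f["color"][:,:,::-1]);np.savez(f"pics/{n}0.npz",**f)
    print(n,f["fx"],f["cx"],f["cy"],np.round(f["cam_to_world"],3).tolist())
E
```

```text
pics
{'time': 0.0, 'q': array([ 1.09791805e+00,  3.59521232e-01,  1.51148006e+00,  1.52696686e-06,
        1.27248818e+00, -1.15107566e-01]), 'joint_velocities': array([ 1.06134443e-03, -2.00041410e-04, -3.59972728e-04, -9.00567313e-05,
       -1.18087293e-03,  7.40147380e-04]), 'joint_efforts': array([ 5.64937886e-05, -5.27638400e+01, -2.78616965e+01, -6.54011978e-05,
        1.31129427e-02,  1.11556187e-05]), 'tcp_pos': array([0.20981253, 0.56139668, 0.24442578]), 'ee_rot': array([-3.13970855e+00, -2.19305377e-04,  2.78382129e+00]), 'force': array([-0.19754625, -0.32414971,  0.30401025]), 'ft_torque': array([-0.01193407, -0.02550642, -0.02457823]), 'grip_force': 0.0, 'grip_width': 0.08534738102291542}
scene 503.4329998913242 277.4787818130513 212.4891763389509 [[0.839, 0.457, -0.296, 0.955], [0.544, -0.704, 0.457, -0.594], [0.001, -0.544, -0.839, 1.146], [0.0, 0.0, 0.0, 1.0]]
top 412.52028984845515 282.3615967017284 213.78821998197313 [[-0.012, -0.994, 0.112, 0.466], [-1.0, 0.013, 0.006, -0.014], [-0.008, -0.112, -0.994, 1.064], [0.0, 0.0, 0.0, 1.0]]
wrist 312.30483613245394 281.4800673300962 206.3231443838328 [[0.349, 0.896, 0.274, 0.141], [0.937, -0.334, -0.104, 0.589], [-0.001, 0.293, -0.956, 0.373], [0.0, 0.0, 0.0, 1.0]]
```

View pics/top0.png

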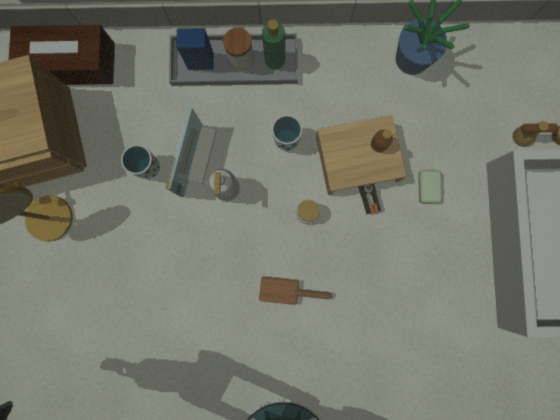

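View pics/scene0.png

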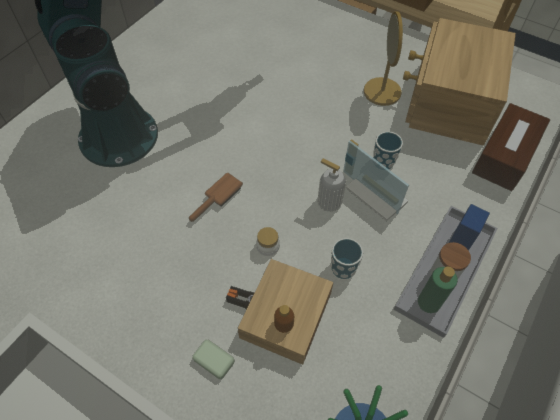

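The top view shows the clamp jaws sticking out of the riser at about (370,198) and facing the robot. The screen's near edge is at about (172,190), the jar at (308,211), the soap at (430,186) and the brush at (295,291). I'll enlarge the important parts.

```bash
cat > h.py <<'E'
import numpy as np,cv2
def load(n): return np.load(f"pics/{n}.npz")
def ray(f,u,v):
    T=f["cam_to_world"]; d=T[:3,:3]@np.array([(u-f["cx"])/f["fx"],(v-f["cy"])/f["fy"],1]); return T[:3,3],d
def plane(f,u,v,z):
    o,d=ray(f,u,v); return o+d*(z-o[2])/d[2]
def tri(f1,p1,f2,p2):
    o1,d1=ray(f1,*p1);o2,d2=ray(f2,*p2)
    s,t=np.linalg.lstsq(np.c_[d1,-d2],o2-o1,rcond=None)[0]
    a,b=o1+s*d1,o2+t*d2; return (a+b)/2,np.linalg.norm(a-b)
def snap(name,tag):
    from cell import grab_frame
    f=grab_frame(name);cv2.imwrite(f"pics/{tag}.png",f["color"][:,:,::-1]);np.savez(f"pics/{tag}.npz",**f);return f
E
python3 - <<'E'
from h import *
t=load("top0")["color"];s=load("scene0")["color"]
def c(im,u,v,w,h,W,H): return cv2.resize(im[v:v+h,u:u+w],(W,H),interpolation=cv2.INTER_CUBIC)
# tiles: 400x300
m=np.vstack([np.hstack([c(t,330,150,80,60,400,300),c(t,150,100,80*5//4,75,400,300)[:, :]]),
 np.hstack([c(s,215,270,80,60,400,300),c(s,310,130,100,75,400,300)])])
cv2.imwrite("pics/m1.png",m[:,:,::-1])
f=load("top0")
for n,u,v,z in[("jar",308,211,.055),("soap",430,186,.028),("brushhead",279,290,.03),("brushtail",331,295,.03),("cupa",138,160,.09),("cupb",287,132,.09),("pump",220,183,.13)]: print(n,plane(f,u,v,z).round(3))
for u,v in[(317,133),(396,116),(405,178),(330,191)]: print("riser",plane(f,u,v,.067).round(3))
E
```

```text
jar [ 0.585 -0.071  0.055]
soap [ 0.648 -0.383  0.028]
brushhead [0.393 0.003 0.03 ]
brushtail [ 0.379 -0.125  0.03 ]
cupa [0.711 0.34  0.09 ]
cupb [ 0.775 -0.021  0.09 ]
pump [0.644 0.135 0.13 ]
riser [ 0.779 -0.096  0.067]
riser [ 0.82  -0.294  0.067]
riser [ 0.662 -0.309  0.067]
riser [ 0.632 -0.125  0.067]
```

View pics/m1.png

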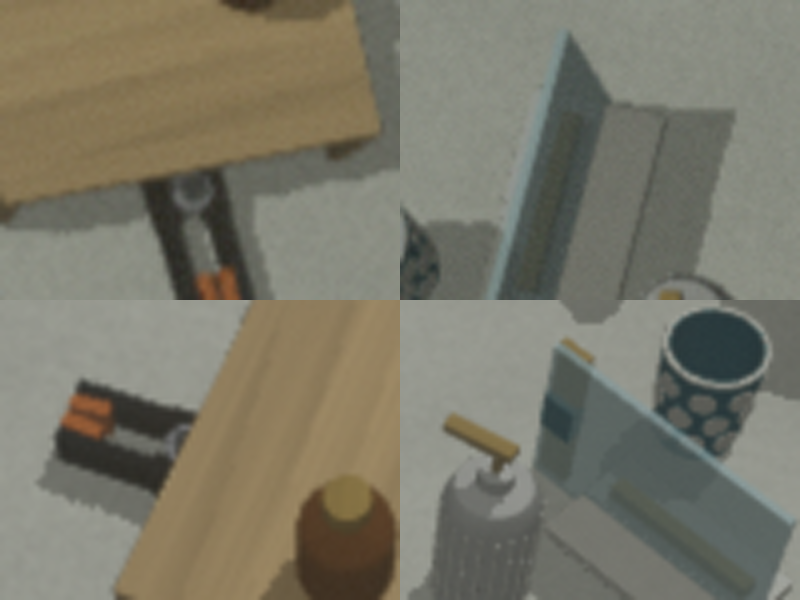

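The montage shows the clamp hinge at about (368,188) in the top view, with the orange pads below it. The teal band is at about (349,160) in the scene view.

```bash
python3 - <<'E'
from h import *
def orange(n,box):
    f=load(n);c=f["color"].astype(int);m=(c[...,0]>1.8*c[...,2])&(c[...,0]>150)&(c[...,1]<120)
    k=np.zeros_like(m);u0,v0,u1,v1=box;k[v0:v1,u0:u1]=1;v,u=np.nonzero(m&k);print(n,len(u),u.min(),u.max(),v.min(),v.max());return u.mean(),v.mean()
t,s=load("top0"),load("scene0")
a=orange("top0",(350,180,400,225));b=orange("scene0",(215,270,270,320));print(a,b)
P,e=tri(t,a,s,b);print("pads tri",P.round(4),e)
print("pads z.029",plane(t,*a,.029).round(4),plane(s,*b,.029).round(4))
hg=(368.4,188.2);hs=(215+180/5,270+140/5)
print("hinge",plane(t,*hg,.03).round(4),plane(s,*hs,.03).round(4))
H=plane(t,*hg,.03);p=plane(t,*a,.029);d=p-H;print("dist",np.hypot(*d[:2]),"dir deg",np.degrees(np.arctan2(d[1],d[0])))
# screen teal band / top edge
c=s["color"];print("near top corner scene ~",(310+155/4,130+45/4),"far",(310+393/4,130+220/4))
A=plane(s,310+155/4,130+45/4,.13);B=plane(s,310+393/4,130+220/4,.13);print("screen",A.round(3),B.round(3),np.linalg.norm(A-B),np.degrees(np.arctan2(*(B-A)[[1,0]])))
print("band edge scene (345.5,~160) z .065",plane(s,345.5,160,.065).round(3))
big=cv2.resize(t["color"][95:215,150:250],(500,600),interpolation=cv2.INTER_CUBIC);cv2.imwrite("pics/m2.png",big[:,:,::-1])
E
```

```text
Traceback (most recent call last):
ValueError: zero-size array to reduction operation minimum which has no identity
```

```bash
python3 - <<'E'
from h import *
def orange(n,box):
    f=load(n);c=cv2.cvtColor(f["color"],cv2.COLOR_RGB2HSV);m=((c[...,0]<14)&(c[...,1]>130)&(c[...,2]>90))
    k=np.zeros_like(m);u0,v0,u1,v1=box;k[v0:v1,u0:u1]=1;v,u=np.nonzero(m&k);print(n,len(u),u.min(),u.max(),v.min(),v.max());return u.mean(),v.mean()
t,s=load("top0"),load("scene0")
a=orange("top0",(350,195,400,225));b=orange("scene0",(215,270,242,320));print(a,b)
P,e=tri(t,a,s,b);print("pads tri",P.round(4),e)
print("pads z.029",plane(t,*a,.029).round(4),plane(s,*b,.029).round(4))
hg=(368.4,188.2);hs=(215+180/5,270+140/5)
print("hinge",plane(t,*hg,.03).round(4),plane(s,*hs,.03).round(4))
H=plane(t,*hg,.03);p=plane(t,*a,.029);d=p-H;print("dist",np.hypot(*d[:2]),"dir deg",np.degrees(np.arctan2(d[1],d[0])))
A=plane(s,310+155/4,130+45/4,.13);B=plane(s,310+393/4,130+220/4,.13);print("screen",A.round(3),B.round(3),np.linalg.norm(A-B),np.degrees(np.arctan2(*(B-A)[[1,0]])))
print("band edge scene (345.5,~160) z .065",plane(s,345.5,160,.065).round(3))
big=cv2.resize(t["color"][95:215,150:250],(500,600),interpolation=cv2.INTER_CUBIC);cv2.imwrite("pics/m2.png",big[:,:,::-1])
E
```

```text
top0 47 370 377 204 211
scene0 53 228 236 289 297
(np.float64(373.48936170212767), np.float64(207.74468085106383)) (np.float64(232.0943396226415), np.float64(292.60377358490564))
pads tri [ 0.5947 -0.2369  0.0302] 0.0008973832324578946
pads z.029 [ 0.5945 -0.2375  0.029 ] [ 0.5947 -0.2363  0.029 ]
hinge [ 0.6445 -0.2262  0.03  ] [ 0.6409 -0.2234  0.03  ]
dist 0.05123583887073315 dir deg -167.29696009186344
screen [0.633 0.252 0.13 ] [0.826 0.206 0.13 ] 0.19841650311546558 -13.204035420540766
band edge scene (345.5,~160) z .065 [0.637 0.241 0.065]
```

View pics/m2.png

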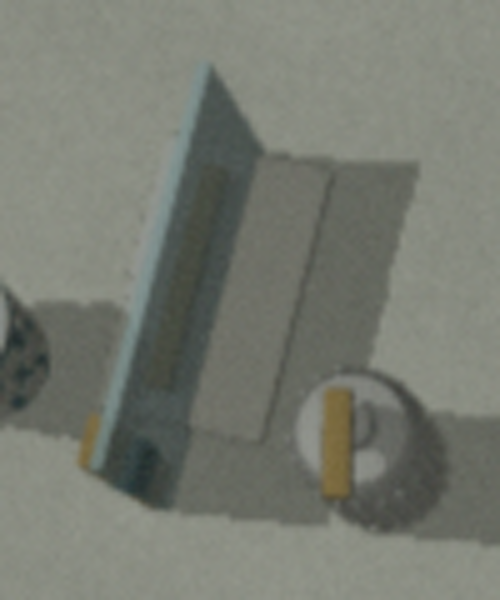

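Two views agree to about 1 mm: the pads are at (0.595,-0.237) and the clamp points at -167.3°. The strip is on the screen's +y side (picture (90,440)). Moving above the jaws now.

```bash
python3 -m crank '[[[8.5,2.15,-4.43,0,0,0,-8.2],[8.5,4.3,-8.86,0,0,0,-16.4],[8.5,6.45,-13.29,0,0,0,-24.6],[8.5,8.6,-17.72,0,0,0,-32.8],[8.5,10.75,-22.15,0,0,0,-41],[8.5,12.9,-26.58,0,0,0,-49.2],[8.5,15.05,-31.01,0,0,0,-57.4],[8.5,17.2,-35.44,0,0,0,-65.6],[8.5,19.35,-39.87,0,0,0,-73.8],[8.5,21.5,-44.3,0,0,0,-82]]]' 40
python3 -m crank '[[[8.5,2.15,-4.43,0,0,0,-8.1],[8.5,4.3,-8.86,0,0,0,-16.2],[8.5,6.45,-13.29,0,0,0,-24.3],[8.5,8.6,-17.72,0,0,0,-32.4],[8.5,10.75,-22.15,0,0,0,-40.5],[8.5,12.9,-26.58,-1,0,0,-48.6],[8.5,15.05,-31.01,-3,0,0,-56.7],[8.5,17.2,-35.5,-6,0,0,-64.8],[8.5,17.2,-35.5,-9,0,0,-64.8],[8.5,17.2,-35.5,-12,0,0,-64.8]]]'
python3 - <<'E'
from h import *
snap("wrist","w1")
E
```

```text
time: 1.15
tcp_pos: [0.4255, 0.1171, 0.2453]
ee_rot: [3.141, -0.0, 1.347]
force: [0.2, 0.7, -0.2]
grip_width: 0.0848
grip_force: 0.0
time: 2.15
tcp_pos: [0.5977, -0.2385, 0.1233]
ee_rot: [3.141, -0.0, 0.219]
force: [0.1, 0.4, 0.4]
grip_width: 0.0847
grip_force: 0.0
```

View pics/w1.png

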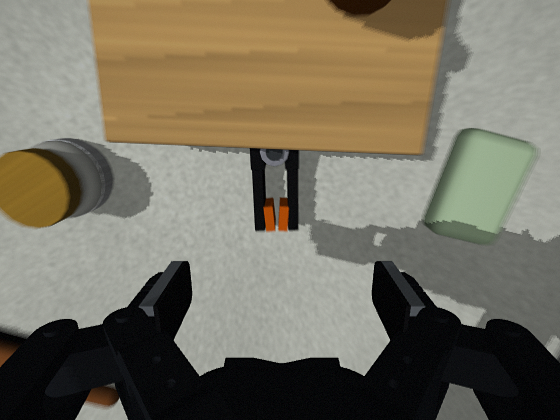

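The wrist view shows the jaws centred between the fingers, with the orange pads at (277,214), and the axes aligned. I'll descend, grip and draw it out.

The clamp's tail has to pass about 105 mm of riser, so the pull is about 125 mm towards the robot, raised slightly.

```bash
python3 -m crank '[[[8.5,0,0.1,-3,0,0,0],[8.5,0,0.1,-6,0,0,0],[8.5,0,0.1,-8.5,0,0,0],[8.5,0,0.1,-10.0,0,0,0],[8.5,0,0.1,-10.5,0,0,0],[6,0,0.1,-10.5,0,0,0],[3,0,0.1,-10.5,0,0,0],[2,0,0.1,-10.5,0,0,0],[2,0,0.1,-10.5,0,0,0],[2,0,0.1,-10.5,0,0,0]]]' 40
python3 -m crank '[[[2,0,0,0,0,0,0],[2,0,0,0,0,0,0],[2,0,0,0.3,0,0,0],[2,-1,-0.2,0.4,0,0,0],[2,-2.5,-0.5,0.4,0,0,0],[2,-4.5,-0.9,0.4,0,0,0],[2,-7,-1.3,0.4,0,0,0],[2,-9.5,-1.8,0.4,0,0,0],[2,-12,-2.3,0.4,0,0,0],[2,-13.5,-2.6,0.4,0,0,0]]]'
python3 - <<'E'
from h import *
snap("top","t2")
im=load("t2")["color"][150:330,270:510];cv2.imwrite("pics/m3.png",cv2.resize(im,(800,600),interpolation=cv2.INTER_CUBIC)[:,:,::-1])
E
```

```text
time: 3.2
tcp_pos: [0.598, -0.2353, 0.0218]
ee_rot: [3.14, -0.002, 0.222]
force: [-0.7, 0.9, 6.0]
grip_width: 0.0319
grip_force: 43.4
time: 4.2
tcp_pos: [0.4592, -0.2606, 0.0242]
ee_rot: [-3.14, 0.002, 0.221]
force: [-0.2, -0.2, -1.9]
grip_width: 0.0315
grip_force: 42.2
```

View pics/m3.png

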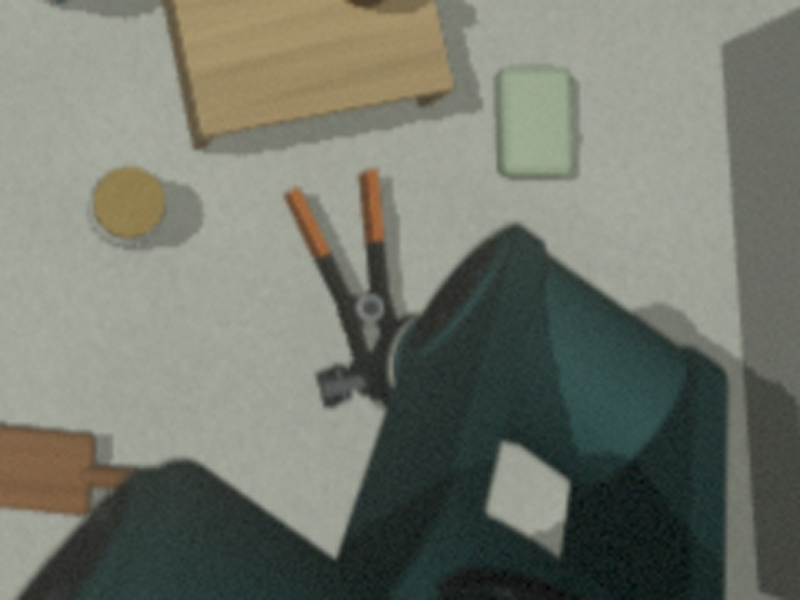

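The clamp is fully out, with its handle tips at picture (295,195) and (370,178), clear of the riser front at (200,140). Next I'll lift it, turn it 154° so the jaws face away from me, and lay it down to regrip by the handles.

```bash
python3 -m crank '[[[2,0,0,3,0,0,0],[2,0,0,8,0,0,0],[2,0,0,12,0,0,8.3],[2,0,0,12,0,0,16.6],[2,1,-0.3,12,0,0,24.9],[2,2,-0.6,12,0,0,33.2],[2,3,-0.9,12,0,0,41.5],[2,4,-1.2,12,0,0,49.8],[2,5,-1.5,12,0,0,58.1],[2,6,-1.8,12,0,0,66.4]]]'
python3 -m crank '[[[2,1,-0.3,0,0,0,8.3],[2,2,-0.8,0,0,0,16.6],[2,2,-0.8,0,0,0,24.9],[2,2,-0.8,0,0,0,33.2],[2,2,-0.8,0,0,0,41.5],[2,2,-0.8,0,0,0,49.8],[2,2,-0.8,0,0,0,58.1],[2,2,-0.8,0,0,0,66.4],[2,2,-0.8,0,0,0,74.7],[2,2,-0.8,0,0,0,83]]]'
python3 -m crank '[[[2,0,0,-1,0,0,4.9],[2,0,0,-4,0,0,4.9],[2,0,0,-7,0,0,4.9],[2,0,0,-9,0,0,4.9],[2,0,0,-10.5,0,0,4.9],[2,0,0,-11.5,0,0,4.9],[2,0,0,-12,0,0,4.9],[2,0,0,-12.2,0,0,4.9],[2,0,0,-12.2,0,0,4.9],[2,0,0,-12.2,0,0,4.9]]]'
```

```text
time: 5.25
tcp_pos: [0.5227, -0.2791, 0.1443]
ee_rot: [3.141, -0.0, 1.387]
force: [0.9, -0.9, -1.4]
grip_width: 0.0316
grip_force: 42.2
time: 6.25
tcp_pos: [0.5423, -0.287, 0.1443]
ee_rot: [-3.142, 0.0, 2.835]
force: [-0.2, 1.3, -1.8]
grip_width: 0.0319
grip_force: 42.2
time: 7.25
tcp_pos: [0.5427, -0.2874, 0.0231]
ee_rot: [-3.141, 0.001, 2.915]
force: [-0.5, -0.2, -0.9]
grip_width: 0.0322
grip_force: 42.2
```

```bash
python3 -m crank '[[[4,0,0,-0.1,0,0,0],[7,0,0,-0.1,0,0,0],[8.5,0,0,-0.1,0,0,0],[8.5,0,0,-0.1,0,0,0],[8.5,0,0,3,0,0,0],[8.5,0,0,7,0,0,0],[8.5,0,0,10,0,0,0],[8.5,-3,0.7,11,0,0,0],[8.5,-6,1.4,11,0,0,0],[8.5,-6,1.4,11,0,0,0]]]'
python3 - <<'E'
from h import *
f=snap("wrist","w2")
E
```

```text
time: 8.25
tcp_pos: [0.478, -0.271, 0.1323]
ee_rot: [3.14, -0.004, 2.914]
force: [0.3, 0.4, -0.3]
grip_width: 0.0853
grip_force: 0.0
```

View pics/w2.png

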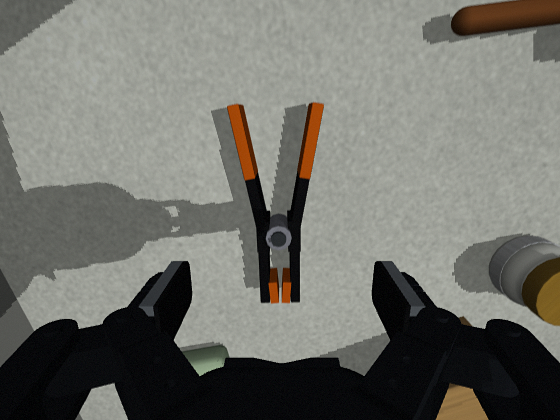

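The wrist view shows the clamp lying flat with its jaws away from me: hinge at (279,238), pads at (280,287), grip ends at (236,105) and (315,104). I'll measure it, and the screen edge as well.

```bash
python3 - <<'E'
from h import *
f=load("w2")
H=plane(f,279,238,.030);P=plane(f,280,287,.029)
T=(plane(f,236,104.5,.03)+plane(f,316,104,.03))/2
print(H.round(4),P.round(4),T.round(4))
d=P-T;d/=np.linalg.norm(d);print("dir",np.degrees(np.arctan2(d[1],d[0])),"lens",np.linalg.norm(P-H),np.linalg.norm(H-T))
print("grip pt -65:",(H-.065*d).round(4))
t,s=load("top0"),load("scene0")
# top view m2 scale5 offset(150,95): plate top near corners, strip top near corner ; scene tile
for n,u,v in[("strip outer near",150+81/5,95+465/5),("plate near",150+100/5,95+470/5),("plate far",150+208/5,95+64/5)]: print(n,plane(t,u,v,.13).round(4))
# big crop of scene & top for edge
a=cv2.resize(t["color"][165:210,155:195],(400,450),interpolation=cv2.INTER_CUBIC)
b=cv2.resize(s["color"][135:180,335:375],(400,450),interpolation=cv2.INTER_CUBIC)
cv2.imwrite("pics/m4.png",np.hstack([a,b])[:,:,::-1])
E
```

```text
[ 0.5    -0.2764  0.03  ] [ 0.5438 -0.2857  0.029 ] [ 0.4009 -0.2554  0.03  ]
dir -11.961883920994753 lens 0.04481932091447026 0.10122496200591728
grip pt -65: [ 0.4364 -0.2629  0.0304]
strip outer near [0.6339 0.2585 0.13  ]
plate near [0.6314 0.2497 0.13  ]
plate far [0.8241 0.2024 0.13  ]
```

View pics/m4.png

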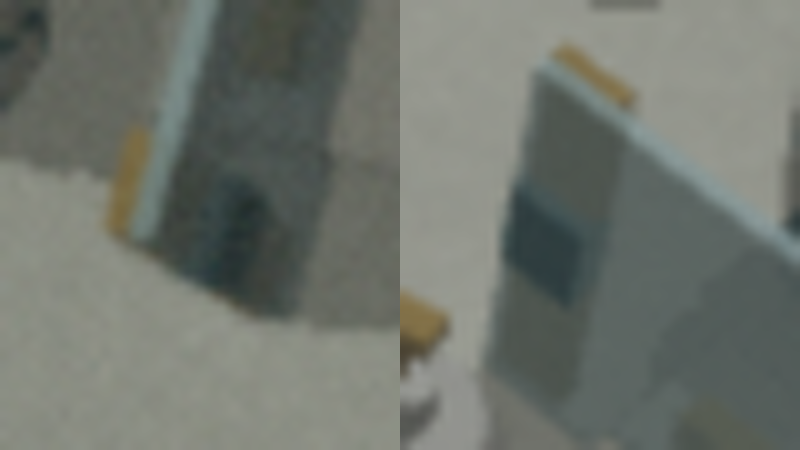

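The hinge-to-tail distance of 101 mm is right. I'll flip the wrist 180° so the camera later looks towards the screen, then grip the handles at -65 mm.

```bash
python3 -m crank '[[[8.5,-1,0.2,0,0,0,-8.5],[8.5,-2,0.4,0,0,0,-17],[8.5,-3,0.6,0,0,0,-25.5],[8.5,-4.2,0.8,0,0,0,-34],[8.5,-4.2,0.8,0,0,0,-42.5],[8.5,-4.2,0.8,0,0,0,-51],[8.5,-4.2,0.8,0,0,0,-59.5],[8.5,-4.2,0.8,0,0,0,-68],[8.5,-4.2,0.8,0,0,0,-76.5],[8.5,-4.2,0.8,0,0,0,-85]]]' 30
python3 -m crank '[[[8.5,0,0,0,0,0,-8.5],[8.5,0,0,0,0,0,-17],[8.5,0,0,0,0,0,-25.5],[8.5,0,0,0,0,0,-34],[8.5,0,0,0,0,0,-42.5],[8.5,0,0,0,0,0,-51],[8.5,0,0,0,0,0,-59.5],[8.5,0,0,0,0,0,-68],[8.5,0,0,0,0,0,-76.5],[8.5,0,0,0,0,0,-85]]]'
python3 -m crank '[[[8.5,0,0,0,0,0,-8.5],[8.5,0,0,0,0,0,-9.2],[8.5,0,0,-3,0,0,-9.2],[8.5,0,0,-6,0,0,-9.2],[8.5,0,0,-6,0,0,-9.2],[8.5,0,0,-6,0,0,-9.2],[8.5,0,0,-6,0,0,-9.2],[8.5,0,0,-6,0,0,-9.2],[8.5,0,0,-6,0,0,-9.2],[8.5,0,0,-6,0,0,-9.2]]]'
python3 - <<'E'
from h import *
t,s=load("top0"),load("scene0")
for uv in[(165.8,188),(168.2,188.8),(170.5,189.2)]: print(plane(t,*uv,.13).round(4))
print("scene mid",plane(s,350,140.2,.13).round(4)); print(tri(t,(168.2,188.8),s,(350,140.2)))
A=plane(t,170.5,189.2,.13)
E
```

```text
time: 9.3
tcp_pos: [0.4414, -0.2657, 0.1322]
ee_rot: [3.141, 0.0, 1.425]
force: [0.3, 0.3, -0.0]
grip_width: 0.0848
grip_force: 0.0
time: 10.3
tcp_pos: [0.4414, -0.2657, 0.1322]
ee_rot: [3.141, -0.001, -0.058]
force: [1.3, 0.7, -0.0]
grip_width: 0.0852
grip_force: 0.0
time: 11.3
tcp_pos: [0.4405, -0.2653, 0.073]
ee_rot: [3.141, -0.001, -0.213]
force: [0.4, -0.2, -0.5]
grip_width: 0.085
grip_force: 0.0
[0.6339 0.2594 0.13  ]
[0.632  0.2539 0.13  ]
[0.631  0.2485 0.13  ]
scene mid [0.6339 0.2566 0.13  ]
(array([0.63306099, 0.25485626, 0.13040385]), np.float64(0.003092516022491517))
```

```bash
python3 -m crank '[[[8.5,-0.4,0.2,-2,0,0,0],[8.5,-0.4,0.2,-4,0,0,0],[8.5,-0.4,0.2,-5,0,0,0],[8.5,-0.4,0.2,-5.4,0,0,0],[6,-0.4,0.2,-5.4,0,0,0],[4,-0.4,0.2,-5.4,0,0,0],[2,-0.4,0.2,-5.4,0,0,0],[1,-0.4,0.2,-5.4,0,0,0],[1,-0.4,0.2,-5.4,0,0,0],[1,-0.4,0.2,-5.4,0,0,0]]]' 30
python3 -m crank '[[[1,0,0,0,0,0,0],[1,0,0,1,0,0,0],[1,0,0,3,0,0,0],[1,0,0,6,0,0,0],[1,0,0,9,0,0,0],[1,0,0,12,0,0,0],[1,0,0,14,0,0,0],[1,0,0,14,0,0,0],[1,0,0,14,0,0,0],[1,0,0,14,0,0,0]]]'
python3 - <<'E'
from h import *
f=snap("wrist","w3")
E
```

```text
time: 12.3
tcp_pos: [0.437, -0.2641, 0.0206]
ee_rot: [3.14, -0.003, -0.212]
force: [-3.9, 0.3, 17.3]
grip_width: 0.0228
grip_force: 29.0
time: 13.3
tcp_pos: [0.4353, -0.2624, 0.1573]
ee_rot: [-3.141, 0.002, -0.213]
force: [-0.5, 0.6, -1.7]
grip_width: 0.0226
grip_force: 30.2
```

View pics/w3.png

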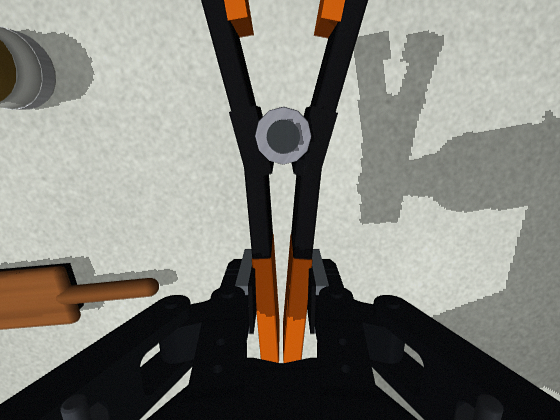

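The clamp is held squeezed open at 22.6 mm, centred, with its hinge at (283,135). I'll carry it high over the screen edge and measure the edge from there.

```bash
python3 -m crank '[[[1,0,0,3,0,0,0],[1,0,4,6,0,0,0],[1,1,8.5,9,0,0,0],[1,2,13,9.3,0,0,0],[1,3,17.5,9.3,0,0,0],[1,4,22,9.3,0,0,0],[1,5,26.5,9.3,0,0,-0.5],[1,6,31,9.3,0,0,-1],[1,7,35.5,9.3,0,0,-1.5],[1,8,40,9.3,0,0,-1.5]]]'
python3 -m crank '[[[1,0.7,4.5,0,0,0,0],[1,1.4,9,0,0,0,0],[1,2,13,0,0,0,0],[1,2.1,14,0,0,0,0],[1,2.1,14,0,0,0,0],[1,2.1,14,0,0,0,0],[1,2.1,14,0,0,0,0],[1,2.1,14,0,0,0,0],[1,2.1,14,0,0,0,0],[1,2.1,14,0,0,0,0]]]'
python3 - <<'E'
from h import *
f=snap("wrist","w4");snap("scene","s4")
from cell import monitor
s=monitor.get_state();print(s["tcp_pos"],s["ee_rot"])
g=load("w3");print("w3 hinge",plane(g,283,135,.157+.0094).round(4))
a=f["color"][0:300,80:480];cv2.imwrite("pics/m5.png",cv2.resize(a,(800,600),interpolation=cv2.INTER_CUBIC)[:,:,::-1])
E
```

```text
time: 14.35
tcp_pos: [0.5155, 0.1389, 0.2498]
ee_rot: [3.141, 0.002, -0.239]
force: [1.0, -0.5, -1.2]
grip_width: 0.0226
grip_force: 30.2
time: 15.35
tcp_pos: [0.5372, 0.2763, 0.2515]
ee_rot: [-3.141, -0.0, -0.24]
force: [0.9, 0.5, -0.7]
grip_width: 0.0229
grip_force: 30.2
[0.53720241 0.27664158 0.25142395] [-3.14134072e+00 -1.70326707e-04 -2.39642893e-01]
w3 hinge [ 0.5011 -0.2757  0.1664]
```

View pics/m5.png

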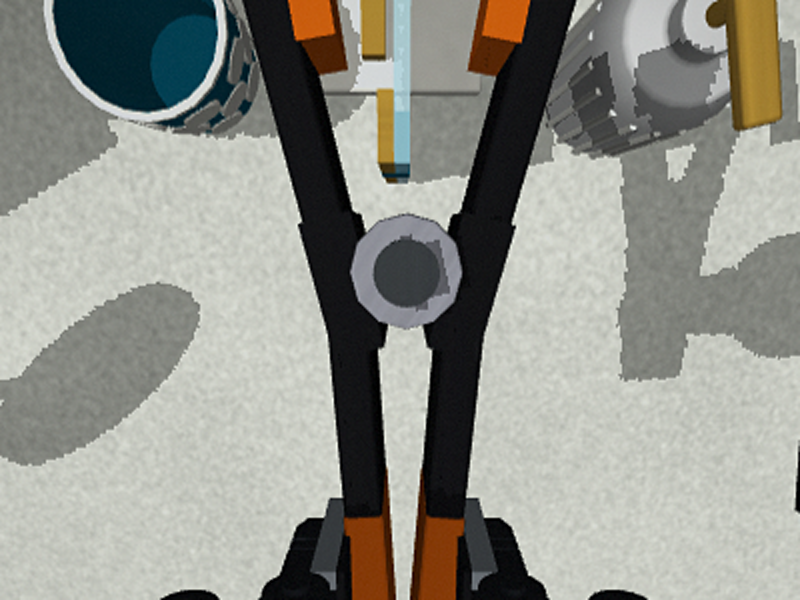

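The view shows the strip and plate end between the open jaws. In the crop, the seam is at (395,165), the screen runs straight up the picture, the hinge is at (406,271), and the pads' rear ends are at (345,70) and (470,70).

```bash
python3 - <<'E'
from h import *
f=load("w4");p=lambda u,v,z:plane(f,80+u/2,v/2,z)
E1=p(394.5,166,.13);E2=p(395,20,.13);print("edge",E1.round(4),"line dir",np.degrees(np.arctan2(*(E2-E1)[[1,0]])))
print("thick",np.linalg.norm(p(378,163,.13)-p(411,163,.13)))
zt=.2514+.0094
H=p(406,271,zt);J=(p(345,72,zt-.028)+p(472,74,zt-.028))/2;J2=(p(330,37,zt-.002)+p(484,37,zt-.002))/2
print("hinge",H.round(4),"padrear",J.round(4),J2.round(4),"dist",np.linalg.norm((J2-H)[:2]),"dir",np.degrees(np.arctan2(*(J2-H)[[1,0]])))
tcp=np.array([.5372,.2766]);print("tcp-hinge",np.linalg.norm(H[:2]-tcp),np.degrees(np.arctan2(*(H[:2]-tcp)[::-1])))
for th in(-13.5,):
    d=np.array([np.cos(np.radians(th)),np.sin(np.radians(th))]);n=np.array([-d[1],d[0]])
    for nm,Q in(("H",H),("J",J),("J2",J2),("TCP",tcp)):
        w=Q[:2]-E1[:2];print(nm,"along",round(w@d,4),"lat",round(w@n,4))
s=load("s4")["color"][100:235,290:470];cv2.imwrite("pics/m6.png",cv2.resize(s,(800,600),interpolation=cv2.INTER_CUBIC)[:,:,::-1])
E
```

```text
edge [0.6309 0.2582 0.13  ] line dir -14.15002024713675
thick 0.012281019856145268
hinge [0.6024 0.2613 0.2608] padrear [0.6398 0.2515 0.2328] [0.6402 0.2519 0.2588] dist 0.038891602477458376 dir -13.891709351684241
tcp-hinge 0.06699032263828049 -13.231303566716969
H along -0.0284 lat -0.0037
J along 0.0102 lat -0.0044
J2 along 0.0104 lat -0.004
TCP along -0.0954 lat -0.004
```

The strip-and-plate thickness measures 12.3 mm, which matches. The clamp needs to go 4 mm to +y and finish 3 mm further back. I'll back out and go down to band height.

```bash
python3 -m crank '[[[1,-2.5,0.7,0,0,0,0],[1,-6,1.6,0,0,0,0],[1,-7.95,2.4,-1,0,0,0],[1,-7.95,2.4,-5,0,0,0],[1,-7.95,2.4,-9,0,0,0],[1,-7.95,2.4,-13,0,0,0],[1,-7.95,2.4,-16,0,0,0],[1,-7.95,2.4,-17.6,0,0,0],[1,-7.95,2.4,-18.1,0,0,0],[1,-7.95,2.4,-18.1,0,0,0]]]'
python3 - <<'E'
from h import *
from cell import monitor
s=monitor.get_state();tcp=s["tcp_pos"];print(tcp,s["ee_rot"],s["grip_width"])
for n in("scene","top"):
    f=snap(n,n+"5");c=cv2.cvtColor(f["color"],cv2.COLOR_RGB2HSV)
    m=((c[...,0]<14)&(c[...,1]>130)&(c[...,2]>80)).astype(np.uint8)
    k,l,st,ce=cv2.connectedComponentsWithStats(m)
    T=np.linalg.inv(f["cam_to_world"])
    def proj(P):
        q=T[:3,:3]@P+T[:3,3];return np.array([f["cx"]+f["fx"]*q[0]/q[2],f["cy"]+f["fy"]*q[1]/q[2]])
    d=np.array([.970,-.242,0]);nn=np.array([.242,.970,0])
    pr={}
    for s_ in(1,-1): # pad top-face centres: pads mid 119 mm ahead, +-17 mm out
        P=tcp+.119*d+s_*.018*nn+[0,0,-.0056+.013];pr[s_]=proj(P);print(n,"pred",s_,pr[s_].round(1),"+10mm z",proj(P+[0,0,.01]).round(1))
    for i in range(1,k):
        if st[i,4]>5 and min(np.linalg.norm(ce[i]-p) for p in pr.values())<40:print("  blob",ce[i].round(1),st[i].tolist())
E
```

```text
time: 16.45
tcp_pos: [0.4575, 0.3009, 0.0699]
ee_rot: [3.141, 0.001, -0.239]
force: [0.7, -0.5, -0.5]
grip_width: 0.0226
grip_force: 30.2
[0.45752493 0.3008678  0.06992362] [ 3.14108847e+00  6.93368842e-04 -2.39171125e-01] 0.022599804547929273
scene pred 1 [335.5 136.8] +10mm z [335.9 134.4]
scene pred -1 [326.6 143.5] +10mm z [326.9 141.1]
  blob [334.7 136.9] [332, 135, 6, 5, 16]
  blob [325.8 143.8] [324, 142, 4, 5, 10]
top pred 1 [159.2 215.1] +10mm z [157.9 214.7]
top pred -1 [173.6 218.5] +10mm z [172.4 218.1]
  blob [159.6 216.4] [158, 213, 4, 8, 27]
  blob [173.9 219.2] [172, 216, 5, 7, 16]
```

The pads' pixel positions match the prediction within 1.5 px, so the clamp is level and at the right height. Advancing on to the edge.

```bash
python3 -m crank '[[[1,1.2,-0.3,0,0,0,0],[1,2.4,-0.6,0,0,0,0],[1,3.6,-0.9,0,0,0,0],[1,4.8,-1.2,0,0,0,0],[1,5.8,-1.45,0,0,0,0],[1,6.6,-1.65,0,0,0,0],[1,7.3,-1.82,0,0,0,0],[1,7.76,-1.94,0,0,0,0],[1,7.76,-1.94,0,0,0,0],[1,7.76,-1.94,0,0,0,0]]]'
python3 - <<'E'
from h import *
f=snap("scene","s6")
from cell import monitor
print(monitor.get_state()["tcp_pos"],monitor.get_state()["force"])
t=load("scene0");c=cv2.cvtColor(f["color"],cv2.COLOR_RGB2HSV)
v,u=np.nonzero((c[...,0]<14)&(c[...,1]>110)&(c[...,2]>70));k=(u>310)&(u<400)&(v>110)&(v<200)
print(sorted(zip(u[k].tolist(),v[k].tolist())))
E
```

```text
time: 17.55
tcp_pos: [0.5348, 0.2816, 0.0701]
ee_rot: [3.141, 0.001, -0.239]
force: [-0.6, -0.1, -1.6]
grip_width: 0.0229
grip_force: 30.3
[0.53460214 0.28158199 0.07016232] [-0.13332526 -0.07464478 -0.89115509]
[(322, 131), (322, 133), (322, 134), (322, 135), (322, 136), (322, 137), (323, 130), (323, 131), (323, 132), (323, 133), (323, 134), (323, 135), (323, 136), (324, 131), (324, 132), (324, 133), (324, 134), (324, 135), (325, 131), (325, 132), (325, 133), (325, 134), (325, 135), (325, 136), (326, 132), (326, 133), (326, 134), (327, 133), (345, 158), (346, 158), (346, 159), (346, 160), (347, 159), (347, 160), (347, 161), (348, 160), (348, 161), (348, 162), (348, 163), (348, 164), (348, 165), (348, 166), (348, 167), (349, 161), (349, 162)]
```

No contact force, and the near pad shows in front of the teal band at (347,161). Releasing gently.

```bash
python3 -m crank '[[[2.6,0,0,0,0,0,0],[3,0,0,0,0,0,0],[3.4,0,0,0,0,0,0],[3.8,0,0,0,0,0,0],[4.2,0,0,0,0,0,0],[4.6,0,0,0,0,0,0],[5.2,0,0,0,0,0,0],[6,0,0,0,0,0,0],[7,0,0,0,0,0,0],[8.5,0,0,0,0,0,0]]]' 30
python3 -m crank '[[[8.5,0,0,0,0,0,0],[8.5,0,0,0,0,0,0],[8.5,0,0,0,0,0,0],[8.5,0,0,1,0,0,0],[8.5,0,0,3,0,0,0],[8.5,0,0,6,0,0,0],[8.5,0,0,10,0,0,0],[8.5,0,0,14,0,0,0],[8.5,0,0,18,0,0,0],[8.5,0,0,18,0,0,0]]]'
python3 - <<'E'
from h import *
from cell import monitor
tcp=np.array([.5346,.2816,.0701]);d=np.array([.970,-.242,0])
f=snap("wrist","w7");snap("scene","s7");snap("top","t7");print(monitor.get_state()["tcp_pos"])
H=tcp+.067*d+[0,0,.0094]
for n in("w7","s7","t7"):
    f=load(n);T=np.linalg.inv(f["cam_to_world"])
    def proj(P):
        q=T[:3,:3]@P+T[:3,3];return np.array([f["cx"]+f["fx"]*q[0]/q[2],f["cy"]+f["fy"]*q[1]/q[2]]).round(1)
    print(n,"pred hinge",proj(H),"tails",proj(H-.098*d),"pads",proj(H+.052*d))
    c=cv2.cvtColor(f["color"],cv2.COLOR_RGB2HSV);m=((c[...,0]<14)&(c[...,1]>130)&(c[...,2]>80)).astype(np.uint8)
    k,l,st,ce=cv2.connectedComponentsWithStats(m)
    for i in range(1,k):
        if st[i,4]>6 and np.linalg.norm(ce[i]-proj(H))<(300 if n=="w7" else 80):print("  blob",ce[i].round(1),st[i].tolist())
E
```

```text
time: 18.6
tcp_pos: [0.5353, 0.2816, 0.0704]
ee_rot: [-3.141, -0.0, -0.239]
force: [0.3, 0.1, 0.4]
grip_width: 0.0822
grip_force: 0.0
time: 19.6
tcp_pos: [0.5387, 0.283, 0.2576]
ee_rot: [-3.134, -0.01, -0.239]
force: [0.6, -0.1, -0.5]
grip_width: 0.0849
grip_force: 0.0
[0.53488111 0.28146362 0.25055659]
w7 pred hinge [287.3 126. ] tails [286.2 223.1] pads [287.9  66.7]
  blob [275.8  71.2] [273, 60, 7, 24, 154]
  blob [297.9  71.3] [295, 60, 6, 23, 118]
  blob [266.1 204.5] [260, 179, 13, 52, 416]
  blob [304.6 204.7] [299, 179, 12, 52, 428]
  blob [524.5 242.3] [488, 217, 72, 50, 2867]
s7 pred hinge [338.4 145.2] tails [313.2 125.9] pads [352.3 155.9]
  blob [323.1 126.2] [317, 121, 13, 12, 34]
  blob [313.5 133.5] [306, 129, 15, 10, 31]
  blob [348.9 158.3] [347, 157, 5, 4, 7]
t7 pred hinge [169.1 205.7] tails [158.4 245.3] pads [174.7 185. ]
  blob [179. 187.] [178, 184, 3, 7, 15]
  blob [169.4 238.1] [167, 228, 6, 22, 68]
  blob [151.1 240.8] [149, 237, 5, 9, 26]
```

The clamp has stayed on after release: the pads straddle the edge symmetrically at (276,71) and (298,71), the handles are level and straight, and the arm is clear. Handing in.

```bash
python3 -c "
from cell import r
print(r.job_done())"
```

```text
the job is handed in; nothing more can be done
None
```

The spring clamp is clipped on the screen's near edge at the teal band, level with its handles straight out; the arm is clear, I saw no sign of touching the toiletries, and I handed the job in at about 20 s of the 64 s allowed (no verdict was returned).

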